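# Close up the craft supply station

### The job

Close up the supply station at the end of class using only pushes of the fingertips: first push both white drawers fully home from outside, then press the grey lid down from above until it is fully shut, without slamming anything. Do not grip, lift or reach inside anything, do not raise the lid further or pull a drawer farther out, and leave the glue bottle, tape roll and model car where they stand.

Things in the scene. Friction and masses are not known exactly. Their poses are not given: they have to be found in the camera images.
- station: Grey metal desktop supply station, fixed: carcass 150 deep (x), 270 wide (y), 92 high. Origin: centre of its underside, on the desk; x points away from the robot (drawer fronts look to -x), y left, z up. Two white drawers side by side at desk level, a shallow tray above them, and a grey lid hinged along the far (+x) top edge. Shut drawer fronts stand 8 mm proud of the carcass.
- drawer_left (a joint): The left drawer (robot's view: left = +y side of the station). Value = how far it is pulled out towards the station's -x, in m: 0 fully shut, travel 0.085; starts 0.03 to 0.065 open. Slides with about 1.5 N of friction, stays where it is left, ends on a hard stop at 0. Behind the front is an open bin 130 long, 114 wide, 48 high with small stock, not to be reached into.
- drawer_right (a joint): The right drawer (robot's view: right = -y side of the station). Value = how far it is pulled out towards the station's -x, in m: 0 fully shut, travel 0.085; starts 0.03 to 0.065 open. Slides with about 1.5 N of friction, stays where it is left, ends on a hard stop at 0. Behind the front is an open bin 130 long, 114 wide, 48 high with small stock, not to be reached into.
- front_left (a point): Centre of the outer face of the left drawer's plain white front, a plate 127 wide, 72 high, 8 thick, upright, no knob (only a flat label frame under 3 mm proud). The face spans 36 mm above and below this point, 63 mm either side; it looks along the station's -x. Moves with the drawer; axes parallel to the station's.
- front_right (a point): Centre of the outer face of the right drawer's plain white front, a plate 127 wide, 72 high, 8 thick, upright, no knob (only a flat label frame under 3 mm proud). The face spans 36 mm above and below this point, 63 mm either side; it looks along the station's -x. Moves with the drawer; axes parallel to the station's.
- lid (a joint): The lid's angle in rad: 0 shut flat on the carcass, growing as its near edge rises; at pi/2 it stands upright. Starts 0.95 to 1.25, leaning over towards the robot. A stiff friction hinge: it stays at any angle, and lowering it takes 1 to 4 N near the free edge; hard stop at 0. Lid mass 0.22 kg.
- lid_hinge (a point): Middle of the lid's hinge line, at the station's far top edge: 75 mm to +x of the station's origin, 92 mm above the desk. The line runs along the station's y; axes as the station's.
- lid_edge (a point): Middle of the lid's free edge, outer face. Plate 6 thick, 270 wide, 164 from hinge line to free edge. The outer face is turned up and away from the robot while it leans. Its underside is not to be touched. A 20 mm lip under the free edge covers the top 8 mm of the shut drawer fronts once the lid is shut. Axes turn with the lid: -x from hinge to free edge, z out of the outer face.
- glue: White glue bottle, 44 in diameter, 110 high, loose, standing on the desk beside the station. Origin: centre of its underside.
- tape: Roll of masking tape lying flat, 90 outer diameter, 72 inner, 24 high, loose, beside the station. Origin: centre of its underside.
- car: Half-built cardboard model car with wooden wheels, 120 long (its x), 70 wide, 54 high, loose, beside the station. Origin: under its centre, at desk level.
Mind the look-alikes: they are no part of the job. Several things have the shape of the car; the one meant has the colours described above.

How it is judged:
By the outcome, as a careful person would: the job done as asked, in the order asked, and still so for the second after the job is handed in, with the robot touching nothing.
It also fails if it takes over 64 s, if anything falls off the work surface, if the arm or the gripper's body presses on something with over 40 N, if the wrist force passes 120 N, or if a joint passes its speed limit or range.

### The arm

A 6-joint arm with a two-finger parallel gripper is mounted at the origin on the work surface. World frame = base frame: x ahead of the robot, y to its left, z up, the work surface at z = 0. Lengths are in mm, angles in degrees, forces in N, time in s.
With the tool pointing down it reaches from about 300 to 850 mm from the base axis. Payload 4.2 kg.
Tool frame: the origin (TCP) lies on the centre line of the jaws, within the pads' length; the fingertips stand 14 mm ahead of it and the grasp point (between the pads) lies 5 mm behind it (env.finger_overhang is the z of the fingertips in the tool frame, in mm); z points along the fingers, y is the line along which they close (so a half turn about z gives the same grasp; the last joint's range is limited). The gripper opens to 91 mm and grips with 3 to 60 N. Pads are 32 mm wide; open, the fingers measure 118 mm over their backs; the gripper's body (76 mm by 178 mm) begins 60 mm behind the grasp point.
Start: joints at [-1.146, 18.312, 89.639, -0, 72.044, -1.146], TCP at [575.015, 0, 227.976] pointing down, gripper open.
Joint ranges: [-177.97, 177.97], [-48.28, 115.42], [12.27, 149.76], [-77.06, 257.06], [2.81, 150.46], [-146.56, 146.56]. Speed limits (degrees/s): [147.25, 147.25, 180, 180, 180, 180].

### API

Orientations are given as [roll, pitch, yaw] about the fixed x, y, z axes, in that order (R = Rz(yaw) Ry(pitch) Rx(roll)).
In Python, from workcell import sensors, viewer, env gives the robot as it stands. The module is installed in compiled form; this text tells all that it offers.
- The arm moves only by the tool step_arm, never from a script. Its argument "plan" is one flat list of numbers, 6 for each row, row after row: the shift along the tool's x, y, z in cm, then the turn, a rotation vector about the tool's x, y, z in rad. In form: [x, y, z, wx, wy, wz, x, y, z, wx, wy, wz, ...]. A call has 1 to 5 rows; each row shifts and turns the commanded pose from where the row before left it, along the tool's axes as they then stand; what a row does not reach is not made up. A row lasts 1/12 s, in which the tool goes at most 41.7 mm and 7.16 degrees, less where a joint would pass 70% of its speed; a pose out of reach is approached as far as the arm can. A call is refused whole if a number of a shift passes 4.17 or a number of a turn 0.125, either way. A call with a gripper value outside its range is refused whole. "hand" is the finger opening in cm, from 0 to 9.12, set as the call begins (left out, the last holds). The fingers move at their own pace and stop on an object; "newtons" is the grip in N (left out, the last holds). Time passes only in rows, so rows that do not move let the fingers close. It gives the time, the measured TCP pose, the force, the opening and the grip force at its end, in the units of the state.
- sensors.state(): the state, without advancing time (a new reading comes with each control period).
- viewer.grab_frame(name): name is "scene" or "side" or "wrist"; returns a dict with "img" (400x640x3 uint8, red, green, blue), "fx", "fy", "cx", "cy" (pixels), "position" and "attitude" of the camera in the world. Camera axes: x right, y down, z forward; pixel columns grow to the right and rows downward; lengths in mm; the calibration is good to about 2 mm. The wrist camera is an equidistant fisheye: a pixel r from the principal point sees the ray r / f radians off the axis. A picture is of the moment at which its call begins. There is no depth.
- env.job_done(): hands the job in; it is judged then, once.
Trained networks look in a picture, given as the dict that the camera call returned (one of the last four; its "shot" number tells which), for a name from the list of things; names that differ only in an ending like _2 or _b are one class to them, and where a whole thing is asked for, a point or a joint stands for the part that bears it (a point fixed in the world has none). Each returns a list of dicts, best first, with "score" (0 to 1); they miss things now and then, are a little off and sometimes report something else, mostly with a low value. They report only what shows in the picture. A call takes as long as a camera call. They do not tell look-alikes from the thing itself.
- viewer.boxes_of(name, picture): "location" ([column, row] in pixels, amid what is visible of it).
- viewer.pinpoint(name, picture): "location" ([column, row] in pixels: a listed point, or the origin of a listed thing).
The state is a dict: "time_s": time; "qpos": joint angles; "qvel": joint speeds; "effort": joint torques, N m; "ee_pos": TCP position; "ee_rot": TCP orientation; "force": force on the tool from outside, world axes, zero at the start; "torque": the same for the moment, N m; "gripper_width": finger opening in mm; "gripper_force": force on a finger pad.
Only numpy, scipy, OpenCV 4.12 (cv2) and the standard library are available. Lean on these libraries where they do the work, as an engineer would, in place of code of your own. Each camera call takes 0.05 s, during which the arm holds its last target. There are 200 camera calls.

## Working session

There is one attempt and no reset: what is moved stays moved. The work goes in short steps, Python scripts to look and compute and a tool call to move; the robot and the scene stay as the last step left them, time stands still between calls to the robot, and variables do not carry over. Pictures are saved under pics/ and viewed, at most 10 in all, crops included, and the job is handed in when it is done.

Besides the shell and the picture viewer there is one more tool, called after "Call:" as name(argument=value, ...) on one line, values as JSON. step_arm: Moves the arm, as the interface text tells. Its arguments: {"type":"object","properties":{"plan":{"type":"array","items":{"type":"number"}},"hand":{"type":"number"},"newtons":{"type":"number"}},"required":["plan"]}

```bash
mkdir -p pics; cat > h.py <<'E'
import numpy as np, cv2
from scipy.spatial.transform import Rotation as R
from workcell import sensors, viewer, env
E
python3 - <<'E'
from h import *
ims=[]
for n in ["scene","side"]:
    p=viewer.grab_frame(n); ims.append(p["img"])
    print(n,p["fx"],p["fy"],p["cx"],p["cy"],p["position"],p["attitude"])
    for k in ["station","front_left","front_right","lid_hinge","lid_edge","glue","tape","car"]:
        print(k,[(np.round(d["location"]).tolist(),round(d["score"],2)) for d in viewer.pinpoint(k,p)][:3])
    cv2.imwrite(f"pics/{n}.png",p["img"][:,:,::-1])
s=sensors.state();print(s)
E
```

```text
scene 361.5900459120164 361.5900459120164 322.2724929415518 193.25960232954836 [ 692.77993197 -646.42127763  759.11938083] [-138.47500692   -0.34112918   17.33721257]
station [([353.0, 220.0], 0.68)]
front_left [([314.0, 186.0], 0.56)]
front_right [([302.0, 224.0], 0.98)]
lid_hinge [([391.0, 207.0], 0.58)]
lid_edge [([358.0, 156.0], 0.71), ([301.0, 221.0], 0.29)]
glue []
tape [([335.0, 315.0], 0.67)]
car [([236.0, 361.0], 0.78), ([168.0, 328.0], 0.75), ([241.0, 239.0], 0.71)]
side 472.6876996270946 472.6876996270946 321.7802750952931 199.2829094306044 [-107.97346664 -842.05474055  878.84479183] [-128.3498082     0.95145812  -39.60595703]
station [([344.0, 210.0], 0.72)]
front_left [([297.0, 212.0], 0.82), ([420.0, 259.0], 0.51)]
front_right [([331.0, 229.0], 0.91)]
lid_hinge [([362.0, 176.0], 0.78)]
lid_edge [([347.0, 149.0], 0.8)]
glue []
tape [([416.0, 257.0], 0.82)]
car [([366.0, 359.0], 0.98), ([304.0, 282.0], 0.92), ([377.0, 290.0], 0.64)]
{'time_s': 0.9, 'qpos': array([-1.14585071e+00,  1.83102433e+01,  8.96401228e+01, -2.52383023e-03,
        7.20418864e+01, -1.14549618e+00]), 'qvel': array([ 0.06677897, -0.03828838,  0.02989167, -0.04668984, -0.06259142,
        0.02479177]), 'effort': array([ 5.21086276e-04, -4.12344396e+01, -2.32229161e+01,  7.31313648e-02,
        3.76564683e-02,  4.32318160e-06]), 'ee_pos': array([ 5.75015000e+02, -1.23634922e-02,  2.27984928e+02]), 'ee_rot': array([1.79992302e+02, 2.55538378e-03, 9.00004233e+01]), 'force': array([ 0.17884249, -0.26114678, -0.02370719]), 'torque': array([-0.01592757,  0.01277053,  0.01418215]), 'gripper_force': 0.0, 'gripper_width': 91.55866794329418}
```

View pics/scene.png

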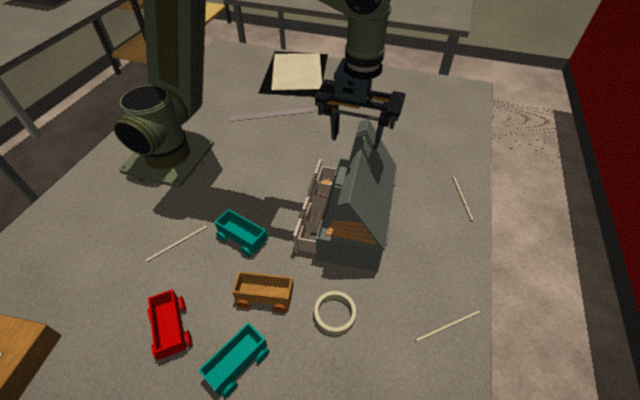

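View pics/side.png

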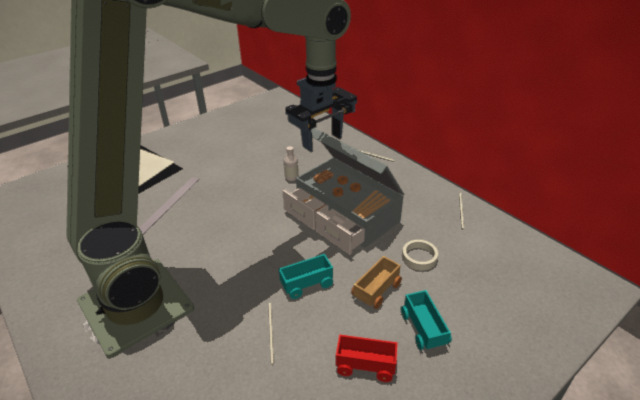

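The scene view shows the station at about (345,215), with both drawers open and the lid leaning. The tape is at (335,313), the brown car at (263,290), and a teal look-alike at (241,232) in front of the right drawer. In the side view the glue is at (291,165), left of the station.

```bash
cat >> h.py <<'E'
def ray(p,uv):
    u=(np.array(uv,float)-[p["cx"],p["cy"]])/[p["fx"],p["fy"]]
    if p.get("fish"):
        r=np.hypot(*u); d=np.r_[u/r*np.sin(r),np.cos(r)]
    else: d=np.r_[u,1]
    d=R.from_euler("xyz",p["attitude"],degrees=True).apply(d)
    return np.array(p["position"]),d/np.linalg.norm(d)
def onz(p,uv,z):
    o,d=ray(p,uv); return o+d*(z-o[2])/d[2]
def tri(obs):
    A=np.zeros((3,3));b=np.zeros(3)
    for p,uv in obs:
        o,d=ray(p,uv);M=np.eye(3)-np.outer(d,d);A+=M;b+=M@o
    x=np.linalg.solve(A,b)
    return x,[round(float(np.linalg.norm(np.cross(x-ray(p,uv)[0],ray(p,uv)[1]))),1) for p,uv in obs]
E
python3 - <<'E'
from h import *
a=viewer.grab_frame("scene");b=viewer.grab_frame("side");c=viewer.grab_frame("wrist");c["fish"]=1
def best(k,p):
    L=viewer.pinpoint(k,p); return L[0]["location"] if L else None
for k in ["station","front_left","front_right","lid_hinge","lid_edge","tape"]:
    o=[(p,best(k,p)) for p in (a,b,c)]
    o=[x for x in o if x[1] is not None]
    print(k,len(o),*[np.round(v,1) for v in tri(o)], "ab",np.round(tri(o[:2])[0],1), "wrist" ,o[-1][1])
print("cars",[ (np.round(onz(b,d["location"],0)),d["score"]) for d in viewer.pinpoint("car",b)])
print("glue",onz(b,(290,180),0), [np.round(onz(c,d["location"],0)) for d in viewer.pinpoint("glue",c)])
cv2.imwrite("pics/wrist.png",c["img"][:,:,::-1])
A=cv2.resize(a["img"][110:280,200:410],None,fx=3.6,fy=3.4,interpolation=2)
cv2.imwrite("pics/a.png",A[:,:,::-1])
B=cv2.resize(b["img"][120:270,260:440],None,fx=4,fy=4,interpolation=2)
cv2.imwrite("pics/b.png",B[:,:,::-1])
E
```

```text
station 2 [602.  -77.3   8.5] [0.7 0.7] ab [602.  -77.3   8.5] wrist [347.4, 211.4]
front_left 3 [472.  -11.5  47.1] [2.8 0.6 2.5] ab [470.2 -14.7  50.6] wrist [236.8, 189.3]
front_right 3 [ 483.6 -143.6   43.6] [2.6 4.3 2.3] ab [ 483.8 -139.3   38.6] wrist [254.7, 288.9]
lid_hinge 2 [683.1 -60.8  85.9] [4.2 4.2] ab [683.1 -60.8  85.9] wrist [364.3, 175.1]
lid_edge 2 [598.1 -58.4 223.8] [1.6 1.6] ab [598.1 -58.4 223.8] wrist [343.3, 145.8]
tape 2 [ 623.7 -319.6   -7.2] [2.6 2.6] ab [ 623.7 -319.6   -7.2] wrist [415.4, 257.3]
cars [(array([ 310., -460.,    0.]), 0.86), (array([ 470., -483.,    0.]), 0.78), (array([ 465., -331.,    0.]), 0.68), (array([611., -58.,   0.]), 0.66), (array([ 353., -203.,    0.]), 0.6)]
glue [575.57703121 164.78182023   0.        ] [array([582., 180.,   0.])]
```

View pics/wrist.png

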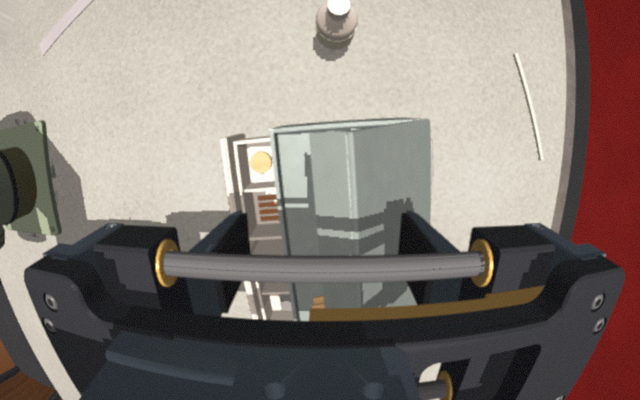

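View pics/b.png

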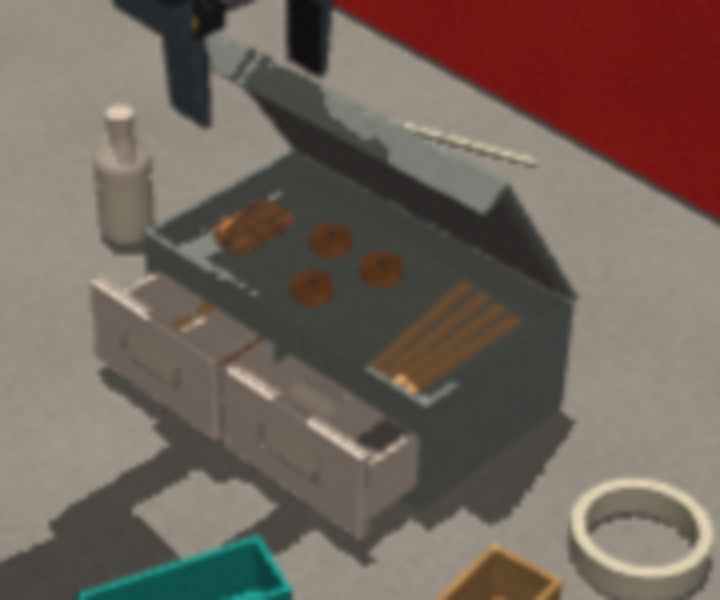

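The wrist view shows the leaning lid from above, with its free edge along about (272,128)-(295,320), and the glue at (336,20). The side crop shows both drawers open, with the near-left carcass corner at (148,232) and the right front's corners at (228,368) and (362,460).

```bash
python3 - <<'E'
from h import *
b=viewer.grab_frame("side")
f=lambda x,y,z:np.round(onz(b,(260+x/4,120+y/4),z),1)
for n,x,y,z in [("NL",148,232,92),("NR",425,405,92),("FR",575,298,92),("FL",295,155,92),
 ("L tl",92,283,80),("L tr",222,358,80),("R tl",228,368,80),("R tr",362,460,80),("R br",362,535,8),("L bl",98,347,8)]: print(n,f(x,y,z))
E
```

```text
NL [524.9  54.1  92. ]
NR [ 544.1 -209.9   92. ]
FR [ 697.3 -196.3   92. ]
FL [668.6  60.4  92. ]
L tl [468.   44.9  80. ]
L tr [485.1 -78.3  80. ]
R tl [481.6 -88.9  80. ]
R tr [ 488.5 -212.3   80. ]
R br [ 494.1 -208.3    8. ]
L bl [477.9  59.4   8. ]
```

Call:
step_arm(plan=[0, 0, -4, 0, 0, 0, 0, 0, -4, 0, 0, 0, 0, 0, -3, 0, 0, 0.12, 0, 0, 0, 0, 0, 0.12, 0, 0, 0, 0, 0, 0.12])

```text
time_s: 2.52
ee_pos: [575.9, -0.0, 340.8]
ee_rot: [179.7, -0.1, 69.0]
force: [-0.5, 0.4, -0.7]
gripper_width: 91.6
gripper_force: 0.0
```

Call:
step_arm(plan=[0, 0, 0, 0, 0, 0.12, 0, 0, 0, 0, 0, 0.12, 0, 0, 0, 0, 0, 0.12, 0, 0, 0, 0, 0, 0.12, 0, 0, 0, 0, 0, 0.12], hand=0)

```text
time_s: 2.93
ee_pos: [575.0, -0.0, 338.0]
ee_rot: [180.0, -0.0, 34.7]
force: [-0.6, 0.4, 0.0]
gripper_width: 60.4
gripper_force: 0.0
```

Call:
step_arm(plan=[0, 0, 0, 0, 0, 0.12, 0, 0, 0, 0, 0, 0.12, 0, 0, 0, 0, 0, 0.12, 0, 0, 0, 0, 0, 0.12, 0, 0, 0, 0, 0, 0.043])

```text
time_s: 3.35
ee_pos: [575.0, -0.0, 337.9]
ee_rot: [180.0, 0.0, 4.8]
force: [0.0, 0.5, 0.3]
gripper_width: 27.4
gripper_force: 0.0
```

Call:
step_arm(plan=[-4, 0, 0, 0, 0, 0, -4, 0, 0, 0, 0, 0, -4, 0, 0, 0, 0, 0, -4, 0, 0, 0, 0, 0, 0, 0, 4, 0, 0, 0])

```text
time_s: 3.77
ee_pos: [413.6, -14.5, 304.8]
ee_rot: [179.9, -0.8, 5.0]
force: [2.2, -0.0, -0.4]
gripper_width: 0.4
gripper_force: 0.0
```

Call:
step_arm(plan=[0, 0, 4, 0, 0, 0, 0, 0, 4, 0, 0, 0, 0, 0, 2, 0, 0, 0, 0, 0, 0, 0, 0, 0, 0, 0, 0, 0, 0, 0])

```text
time_s: 4.18
ee_pos: [415.5, -14.0, 197.9]
ee_rot: [-180.0, 0.1, 5.0]
force: [0.7, -0.1, 1.6]
gripper_width: 0.2
gripper_force: 0.0
```

```bash
python3 - <<'E'
from h import *
a=viewer.grab_frame("scene");b=viewer.grab_frame("side");c=viewer.grab_frame("wrist");c["fish"]=1
for k in ["station","front_left","front_right","lid_hinge","lid_edge"]:
    o=[(p,L[0]["location"]) for p in (a,b,c) for L in [viewer.pinpoint(k,p)] if L]
    print(k,len(o),*[np.round(v,1) for v in tri(o)])
    print([np.round(v[1]) for v in o])
print(sensors.state()["ee_pos"])
cv2.imwrite("pics/w2.png",c["img"][:,:,::-1])
E
```

```text
station 3 [605.8 -71.9   3.1] [4.7 2.9 3.2]
[array([353., 221.]), array([348., 211.]), array([386.,  22.])]
front_left 3 [475.3 -12.5  40.8] [3.2 1.5 3.1]
[array([315., 184.]), array([299., 211.]), array([328., 132.])]
front_right 3 [ 486.7 -147.    45.8] [1.9 1.7 3.3]
[array([302., 222.]), array([333., 232.]), array([454., 136.])]
lid_hinge 2 [687.8 -45.9  69.4] [4.8 4.8]
[array([390., 206.]), array([362., 177.])]
lid_edge 2 [597.4 -63.6 222.6] [0.5 0.5]
[array([359., 156.]), array([344., 146.])]
[415.6133312  -14.0176873  197.92374812]
```

View pics/w2.png

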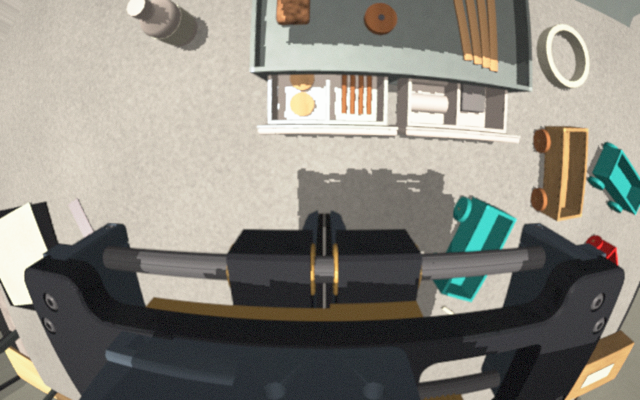

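The wrist view shows the left front at about (328,130) straight ahead of the fingers, the right front at (460,133), and the glue and tape well clear. Next I lower the tool and push.

Call:
step_arm(plan=[0, 0, 4, 0, 0, 0, 0, 0, 4, 0, 0, 0, 0, 0, 4, 0, 0, 0, 0, 0, 2.8, 0, 0, 0, 1, 0, 0, 0, 0, 0])

```text
time_s: 5.5
ee_pos: [419.5, -12.9, 45.4]
ee_rot: [-179.9, 0.8, 5.0]
force: [-0.5, -0.1, 0.2]
gripper_width: 0.6
gripper_force: 0.0
```

Call:
step_arm(plan=[1, 0, 0, 0, 0, 0, 0.7, 0, 0, 0, 0, 0, 0.5, 0, 0, 0, 0, 0, 0.4, 0, 0, 0, 0, 0, 0.4, 0, 0, 0, 0, 0])

```text
time_s: 5.92
ee_pos: [456.4, -10.5, 51.2]
ee_rot: [180.0, -0.1, 5.0]
force: [-2.2, -0.9, 0.7]
gripper_width: 0.8
gripper_force: 0.8
```

Call:
step_arm(plan=[0.4, 0, 0, 0, 0, 0, 0.4, 0, 0, 0, 0, 0, 0.4, 0, 0, 0, 0, 0, 0.4, 0, 0, 0, 0, 0, 0.4, 0, 0, 0, 0, 0])

```text
time_s: 6.33
ee_pos: [475.6, -8.8, 50.0]
ee_rot: [180.0, 0.0, 5.0]
force: [-1.3, -0.3, 1.8]
gripper_width: 0.7
gripper_force: 0.8
```

Call:
step_arm(plan=[0.4, 0, 0, 0, 0, 0, 0.4, 0, 0, 0, 0, 0, 0.3, 0, 0, 0, 0, 0, 0.3, 0, 0, 0, 0, 0, 0.2, 0, 0, 0, 0, 0])

```text
time_s: 6.75
ee_pos: [491.7, -7.4, 49.9]
ee_rot: [180.0, -0.0, 5.0]
force: [-1.7, -1.0, -0.5]
gripper_width: 0.2
gripper_force: 0.8
```

Call:
step_arm(plan=[0.2, 0, 0, 0, 0, 0, 0.2, 0, 0, 0, 0, 0, 0.2, 0, 0, 0, 0, 0, 0.15, 0, 0, 0, 0, 0, 0.15, 0, 0, 0, 0, 0])

```text
time_s: 7.17
ee_pos: [500.3, -6.6, 49.9]
ee_rot: [-180.0, 0.0, 5.0]
force: [-2.3, -0.8, -1.8]
gripper_width: 0.4
gripper_force: 0.8
```

Call:
step_arm(plan=[0.15, 0, 0, 0, 0, 0, 0.15, 0, 0, 0, 0, 0, 0.15, 0, 0, 0, 0, 0, 0.15, 0, 0, 0, 0, 0, 0.15, 0, 0, 0, 0, 0])

```text
time_s: 7.58
ee_pos: [501.9, -6.2, 49.5]
ee_rot: [-180.0, 0.7, 5.0]
force: [-17.3, -3.5, 12.4]
gripper_width: 0.3
gripper_force: 8.6
```

Call:
step_arm(plan=[-0.5, 0, 0, 0, 0, 0, -2, 0, 0, 0, 0, 0, -4, 0, 0, 0, 0, 0, -0.5, 2, 0, 0, 0, 0, 0, 3, 0, 0, 0, 0])

```text
time_s: 8.0
ee_pos: [439.7, -60.6, 49.9]
ee_rot: [-179.9, 0.1, 5.2]
force: [0.6, -0.0, 0.5]
gripper_width: 0.4
gripper_force: 0.0
```

Call:
step_arm(plan=[0, 3, 0, 0, 0, 0, 0, 3, 0, 0, 0, 0, 0, 2.2, 0, 0, 0, 0, 0, 0, 0, 0, 0, 0, 0.5, 0, 0, 0, 0, 0])

```text
time_s: 8.42
ee_pos: [454.7, -143.8, 50.1]
ee_rot: [-180.0, -0.0, 4.9]
force: [0.5, 0.2, -0.5]
gripper_width: 0.7
gripper_force: 0.0
```

Call:
step_arm(plan=[0.5, 0, 0, 0, 0, 0, 0.4, 0, 0, 0, 0, 0, 0.4, 0, 0, 0, 0, 0, 0.4, 0, 0, 0, 0, 0, 0.4, 0, 0, 0, 0, 0])

```text
time_s: 8.83
ee_pos: [475.6, -140.4, 49.9]
ee_rot: [-180.0, 0.1, 5.1]
force: [-1.3, -0.1, 1.5]
gripper_width: 0.2
gripper_force: 0.8
```

Call:
step_arm(plan=[0.4, 0, 0, 0, 0, 0, 0.4, 0, 0, 0, 0, 0, 0.4, 0, 0, 0, 0, 0, 0.4, 0, 0, 0, 0, 0, 0.4, 0, 0, 0, 0, 0])

```text
time_s: 9.25
ee_pos: [495.6, -139.4, 49.8]
ee_rot: [-180.0, 0.0, 5.0]
force: [-1.3, 1.2, -0.8]
gripper_width: 0.4
gripper_force: 0.8
```

Shut is expected at x of about 513.

Call:
step_arm(plan=[0.35, 0, 0, 0, 0, 0, 0.3, 0, 0, 0, 0, 0, 0.25, 0, 0, 0, 0, 0, 0.2, 0, 0, 0, 0, 0, 0.15, 0, 0, 0, 0, 0])

```text
time_s: 9.67
ee_pos: [508.1, -138.5, 49.9]
ee_rot: [180.0, -0.0, 5.0]
force: [-1.0, 0.6, -0.5]
gripper_width: 0.5
gripper_force: 0.8
```

Call:
step_arm(plan=[0.15, 0, 0, 0, 0, 0, 0.15, 0, 0, 0, 0, 0, 0.15, 0, 0, 0, 0, 0, 0.15, 0, 0, 0, 0, 0, 0.15, 0, 0, 0, 0, 0])

```text
time_s: 10.08
ee_pos: [512.1, -138.1, 50.0]
ee_rot: [-180.0, 0.4, 5.1]
force: [-13.3, -4.4, 8.6]
gripper_width: 0.7
gripper_force: 6.9
```

Call:
step_arm(plan=[0.1, 0, 0, 0, 0, 0, -1, 0, 0, 0, 0, 0, -4, 0, 0, 0, 0, 0, -4, 0, 0, 0, 0, 0, 0, 0, -4, 0, 0, 0])

```text
time_s: 10.5
ee_pos: [404.1, -138.7, 79.7]
ee_rot: [-179.0, 2.1, 5.0]
force: [-3.5, 1.5, -1.7]
gripper_width: 0.3
gripper_force: 0.0
```

Call:
step_arm(plan=[0, 0, -4, 0, 0, 0, 0, -2.6, -4, 0, 0, 0, 0, -4, -4, 0, 0, 0, 0, 0, -4, 0, 0, 0, 0, 0, -4, 0, 0, 0])

```text
time_s: 10.92
ee_pos: [421.9, -92.3, 276.6]
ee_rot: [180.0, -0.1, 5.2]
force: [1.2, -0.6, -0.4]
gripper_width: 0.3
gripper_force: 0.0
```

Call:
step_arm(plan=[0, 0, -4, 0, 0, 0, 0, 0, -2, 0, 0, 0, 0, 0, 0, 0, 0, 0, 0, 0, 0, 0, 0, 0, 0, 0, 0, 0, 0, 0])

```text
time_s: 11.33
ee_pos: [421.8, -93.4, 333.4]
ee_rot: [-180.0, 0.0, 5.0]
force: [-0.1, 0.3, 0.4]
gripper_width: 0.2
gripper_force: 0.0
```

```bash
python3 - <<'E'
from h import *
a=viewer.grab_frame("scene");b=viewer.grab_frame("side");c=viewer.grab_frame("wrist");c["fish"]=1
for k in ["station","front_left","front_right","lid_hinge","lid_edge"]:
    o=[(p,L[0]["location"]) for p in (a,b,c) for L in [viewer.pinpoint(k,p)] if L]
    if len(o)>1: print(k,len(o),*[np.round(v,1) for v in tri(o)])
print(sensors.state()["ee_pos"])
A=cv2.resize(a["img"][110:280,220:410],None,fx=3,fy=3,interpolation=2)[:480]
B=cv2.resize(b["img"][100:270,270:440],None,fx=3,fy=3,interpolation=2)[:480]
cv2.imwrite("pics/ab2.png",np.hstack([cv2.resize(A,(400,358)),cv2.resize(B,(400,358))])[:,:,::-1])
E
```

```text
station 3 [606.2 -67.2 -11. ] [ 4.8 10.7  6.8]
front_left 3 [517.3 -11.3  54.5] [7.4 4.4 6.3]
front_right 3 [ 529.4 -147.3   43.8] [3.5 3.4 2.2]
lid_hinge 3 [ 604.8 -129.3  157.1] [79.4  5.9 84.2]
lid_edge 2 [597.6 -80.  235.2] [3.2 3.2]
[422.14462127 -93.58347006 334.40025324]
```

View pics/ab2.png

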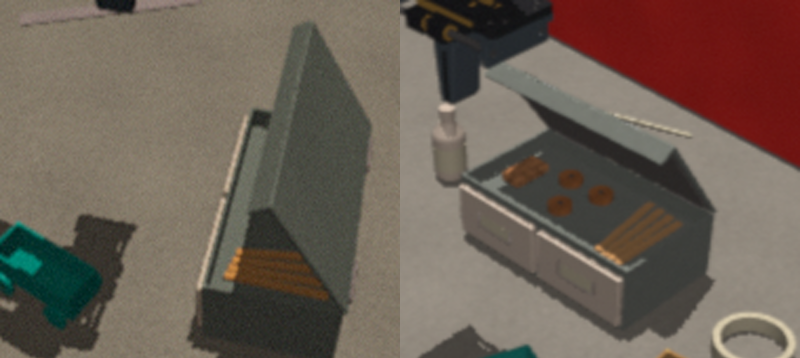

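The picture shows both drawers flush. Edge estimates put the lid at about 1.02 rad. Next I move above the lid's outer face.

Call:
step_arm(plan=[4, -0.5, 0, 0, 0, 0, 4, 0, 0, 0, 0, 0, 4, 0, 0, 0, 0, 0, 4, 0, 0, 0, 0, 0, 4, 0, 0, 0, 0, 0])

```text
time_s: 12.65
ee_pos: [622.6, -70.7, 334.3]
ee_rot: [180.0, -0.0, 5.0]
force: [0.4, -0.4, 0.4]
gripper_width: 0.9
gripper_force: 0.0
```

Call:
step_arm(plan=[2, 0, 0, 0, 0, 0, 0, 0, 0, 0, 0, 0, 0, 0, 4, 0, 0, 0, 0, 0, 3, 0, 0, 0, 0, 0, 2, 0, 0, 0])

```text
time_s: 13.07
ee_pos: [638.9, -69.2, 241.3]
ee_rot: [-180.0, 0.3, 5.0]
force: [0.2, -0.9, -0.3]
gripper_width: 0.7
gripper_force: 0.0
```

Call:
step_arm(plan=[0, 0, 1, 0, 0, 0, 0, 0, 0.5, 0, 0, 0, 0, 0, 0.4, 0, 0, 0, 0, 0, 0.4, 0, 0, 0, 0, 0, 0.3, 0, 0, 0])

```text
time_s: 13.48
ee_pos: [641.4, -69.4, 219.6]
ee_rot: [180.0, -0.2, 5.0]
force: [0.6, 0.1, -0.1]
gripper_width: 0.2
gripper_force: 0.0
```

Call:
step_arm(plan=[-0.3, 0, 0.25, 0, 0, 0, -0.3, 0, 0.25, 0, 0, 0, -0.3, 0, 0.25, 0, 0, 0, -0.3, 0, 0.25, 0, 0, 0, -0.3, 0, 0.25, 0, 0, 0])

```text
time_s: 13.9
ee_pos: [625.8, -70.7, 206.3]
ee_rot: [180.0, -0.1, 5.0]
force: [0.7, 0.7, 2.6]
gripper_width: 0.4
gripper_force: 0.8
```

```bash
python3 - <<'E'
from h import *
a=viewer.grab_frame("scene");b=viewer.grab_frame("side")
A=a["img"][90:260,240:430];B=b["img"][90:260,270:440]
cv2.imwrite("pics/ab3.png",np.hstack([cv2.resize(A,(400,358)),cv2.resize(B,(400,358))])[:,:,::-1])
E
```

```text
(no output)
```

View pics/ab3.png

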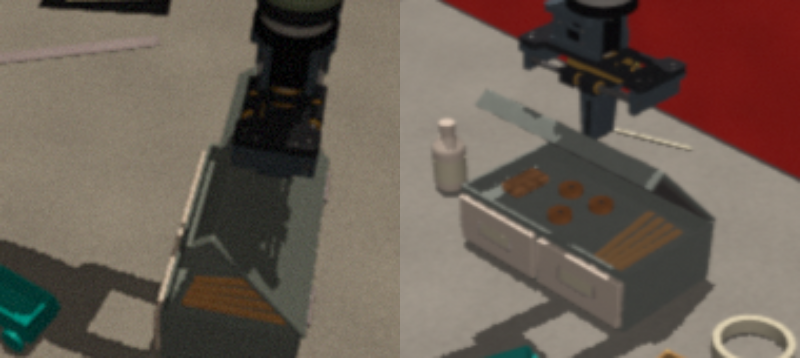

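The fingertips are on the outer face near the middle of the free edge and the lid is moving down. I carry on along the arc.

Call:
step_arm(plan=[-0.35, 0, 0.22, 0, 0, 0, -0.35, 0, 0.22, 0, 0, 0, -0.32, 0, 0.24, 0, 0, 0, -0.32, 0, 0.25, 0, 0, 0, -0.3, 0, 0.26, 0, 0, 0])

```text
time_s: 14.42
ee_pos: [609.2, -72.1, 193.6]
ee_rot: [-180.0, -0.0, 5.0]
force: [1.4, 0.3, 1.4]
gripper_width: 0.3
gripper_force: 0.7
```

Call:
step_arm(plan=[-0.3, 0, 0.3, 0, 0, 0, -0.28, 0, 0.3, 0, 0, 0, -0.27, 0, 0.32, 0, 0, 0, -0.25, 0, 0.34, 0, 0, 0, -0.24, 0, 0.36, 0, 0, 0])

```text
time_s: 14.83
ee_pos: [595.8, -73.2, 177.5]
ee_rot: [-180.0, 0.0, 5.0]
force: [1.7, -0.3, 0.8]
gripper_width: 0.6
gripper_force: 0.6
```

Call:
step_arm(plan=[-0.22, 0, 0.36, 0, 0, 0, -0.2, 0, 0.36, 0, 0, 0, -0.2, 0, 0.36, 0, 0, 0, -0.18, 0, 0.36, 0, 0, 0, -0.17, 0, 0.36, 0, 0, 0])

```text
time_s: 15.25
ee_pos: [586.1, -74.2, 159.4]
ee_rot: [-180.0, 0.0, 5.0]
force: [-0.5, 0.7, 1.7]
gripper_width: 0.4
gripper_force: 0.6
```

Call:
step_arm(plan=[-0.15, 0, 0.36, 0, 0, 0, -0.14, 0, 0.36, 0, 0, 0, -0.13, 0, 0.36, 0, 0, 0, -0.12, 0, 0.36, 0, 0, 0, -0.1, 0, 0.34, 0, 0, 0])

```text
time_s: 15.67
ee_pos: [579.9, -74.7, 141.5]
ee_rot: [-180.0, 0.0, 5.0]
force: [-0.6, -0.4, 0.9]
gripper_width: -0.1
gripper_force: 0.5
```

Call:
step_arm(plan=[-0.08, 0, 0.32, 0, 0, 0, -0.06, 0, 0.3, 0, 0, 0, -0.05, 0, 0.28, 0, 0, 0, -0.04, 0, 0.25, 0, 0, 0, -0.02, 0, 0.2, 0, 0, 0])

```text
time_s: 16.08
ee_pos: [577.6, -74.9, 128.1]
ee_rot: [180.0, 0.0, 5.0]
force: [-0.6, 0.1, 2.3]
gripper_width: 0.6
gripper_force: 0.5
```

Call:
step_arm(plan=[0, 0, 0.2, 0, 0, 0, 0, 0, 0.15, 0, 0, 0, 0, 0, 0.15, 0, 0, 0, 0, 0, 0.15, 0, 0, 0, 0, 0, 0.15, 0, 0, 0])

```text
time_s: 16.5
ee_pos: [577.8, -74.9, 120.4]
ee_rot: [180.0, -0.0, 5.0]
force: [-0.6, 0.2, 1.0]
gripper_width: 0.3
gripper_force: 0.5
```

Call:
step_arm(plan=[0, 0, 0.15, 0, 0, 0, 0, 0, 0.15, 0, 0, 0, 0, 0, 0.15, 0, 0, 0, 0, 0, 0.12, 0, 0, 0, 0, 0, 0.12, 0, 0, 0])

```text
time_s: 16.92
ee_pos: [577.7, -74.9, 113.5]
ee_rot: [-180.0, -0.0, 5.0]
force: [-0.3, -0.5, 1.3]
gripper_width: 0.3
gripper_force: 0.5
```

Call:
step_arm(plan=[0, 0, 0.1, 0, 0, 0, 0, 0, 0.1, 0, 0, 0, 0, 0, 0.1, 0, 0, 0, 0, 0, 0.1, 0, 0, 0, 0, 0, 0.1, 0, 0, 0])

```text
time_s: 17.33
ee_pos: [577.7, -74.9, 112.1]
ee_rot: [180.0, -0.1, 5.0]
force: [-7.6, 0.0, 25.9]
gripper_width: 0.6
gripper_force: 13.4
```

The hard stop is reached at z = 112, as predicted. I release and look.

Call:
step_arm(plan=[0, 0, -0.5, 0, 0, 0, 0, 0, -2, 0, 0, 0, 0, 0, -4, 0, 0, 0, 0, 0, -4, 0, 0, 0, 0, 0, -4, 0, 0, 0])

```text
time_s: 17.75
ee_pos: [577.4, -74.8, 254.8]
ee_rot: [-180.0, 0.0, 5.0]
force: [1.3, -0.4, -0.8]
gripper_width: 0.5
gripper_force: 0.0
```

Call:
step_arm(plan=[0, 0, -4, 0, 0, 0, 0, 0, -4, 0, 0, 0, -4, 0, 0, 0, 0, 0, -4, 0, 0, 0, 0, 0, 0, 0, 0, 0, 0, 0])

```text
time_s: 18.17
ee_pos: [491.6, -81.8, 334.0]
ee_rot: [-180.0, 0.2, 5.0]
force: [-0.7, 0.3, -0.7]
gripper_width: 0.6
gripper_force: 0.0
```

```bash
python3 - <<'E'
from h import *
a=viewer.grab_frame("scene");b=viewer.grab_frame("side")
A=a["img"][110:360,220:420];B=b["img"][130:310,260:450]
cv2.imwrite("pics/ab4.png",np.hstack([cv2.resize(A,(400,500)),cv2.resize(B,(400,500))])[:,:,::-1])
E
```

```text
(no output)
```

View pics/ab4.png

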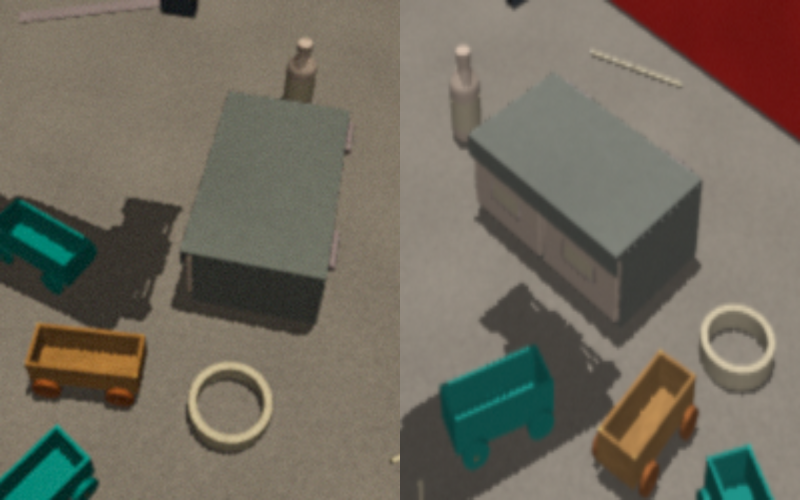

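The lid lies flat, its lip overlapping the closed drawer fronts. The glue, tape and car stand where they were.

```bash
python3 -c "
from h import *
print(env.job_done())"
```

```text
the job is handed in; nothing more can be done
None
```

Both drawers were pushed home first, then the lid was pressed fully shut at low speed. The glue, tape and car were left where they stood, and the job is handed in at about 18 s.

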